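# Open the latched sample chest by its pop-out T-handle

## Task

Open the white sample chest so that the dishes stored inside can be reached. Press the round release button in the lid until the recessed T-handle springs out; then, by the handle, push the lid home against its seal (to the chest's right) to take the load off the latch, and keep pushing while you turn the handle clockwise to its stop. Hold it turned, draw the lid gently to the left, fully open to its end stop, and let go. Work by feel: nothing here needs more than about 15 N and nothing may be pressed or forced with more than 30 N, nor the handle wrenched past its stop or the lid slammed; leave the things lying round the chest where they are.

Things in the scene. Friction and masses are not known exactly. Their poses are not given: they have to be found in the camera images.
- chest: White sheet-steel chest, 200 (x) x 308 (y) x 122 mm high, fixed to the bench, yaw within 0.35 rad. Origin: centre of its underside on the bench; x to its back (away from the robot), y to its left along the rails, z up. Two aluminium rails along y on its long edges (inner edges 170 mm apart, tops at z 122.5) guide the lid, whose top is at z 118. A bar at the right end closes it.
- lid: Steel sliding lid, 178 x 288 x 12 mm, between the rails. Origin: on the T-handle's turning axis at the lid's top; at x 0, y -85 + lid_slide, z 118 mm in the chest frame; axes as the chest's. An aluminium plate 52 x 150 x 3 mm on it (top at lid z 3 mm) has the handle's slot (20 x 93 mm) and the button's collar (33 mm across, 5 mm high). Everything else on it is lower than the button.
- lid_slide (a joint): Lid along the chest's +y, m: 0 home against its stops, 0.145 at its open stop (both hard). Latched it rests near 0.004, where a rubber seal (4 N there, 11 N at 0) pressing it towards open loads the latch. Rails: about 2 N of friction. A push of about 12 N towards -y holds it home. Freed, it springs to about 0.006.
- t_handle: Bar of the T-handle: 80 mm long (its own y), 14 mm wide (x), 13 mm high, dark steel, on a 13 mm round stem at its middle. Origin: middle of the bar. Stowed it lies along the lid's y in its slot, its top 1 mm above the plate: too flush to be gripped. Sprung out its middle is 22.5 mm above the lid's top with 13 mm free below the bar, free all round. Turns with the handle.
- handle_pop (a joint): How far the T-handle has come out, m: 0 stowed and caught, 0.025 fully out. A spring (4 to 7 N) holds it out; pressed from above it gives way.
- handle_turn (a joint): Turn of the T-handle, rad, clockwise from above: 0 stowed direction, 1.4 firm stop. Return spring 0.06 Nm at 0, 0.20 Nm at the stop. The latch tongue under it sits in a notch: unless lid_slide is below about 0.001 the handle jams at 0.06 rad; past 0.4 rad the push may ease off. The lid is free above about 1.2; hold it turned for the first 50 mm of sliding, or the tongue drags on the strike.
- button: Release button: black upright cylinder 25 mm across in a collar. Origin on its axis, 12 mm below its top face (at the lid's top when not pressed).
- button_top (a point): Centre of the button's top face, 12 mm above the lid's top when not pressed; 68 mm from the handle's axis towards the lid's +y, in line with the stowed bar. Pressed straight down.
- button_press (a joint): How far the button is pressed, m: 0 out, 0.006 at its hard stop. Spring: 3 N to start, 9 N at the stop. The handle is let go at about 0.004 to 0.005 (7 to 8 N).
- tape_roll: Roll of tan tape lying flat, 104 mm across, 25 mm high, loose beside the chest. Origin: centre of its underside.
- petri_dish: Clear covered dish, 62 mm across, 15 mm high, loose beside the chest. Origin: centre of its underside.
- lab_timer: White countdown timer lying on its back, 87 x 86 x 19 mm, loose to the left of the chest. Origin: centre of its underside.
- forceps: Thin steel forceps lying flat, 118 x 11 x 9 mm, loose to the right of the chest. Origin: about the middle of their underside.

How it is judged:
On the way, in this order (a step that is already met when the one before it is completed fails the run):
1. the button has let the T-handle spring out, with the lid still shut (value of joint handle_pop above 0.02 m and value of joint lid_slide below 0.012 m), for 0.2 s.
2. the handle is out and turned far enough to free the lid (value of joint handle_turn above 1.25 rad and value of joint handle_pop above 0.015 m and value of joint lid_slide below 0.03 m), for 0.2 s.
3. the lid has been slid open (value of joint lid_slide above 0.135 m), for 0.2 s.
At the end, for the whole second after the job is handed in: The lid stands open by more than 135 mm of its 145 mm, the T-handle still out, the lid at rest (slower than 20 mm/s) (velocity of joint lid_slide between -0.02 and 0.02 m/s and value of joint lid_slide above 0.135 m and value of joint handle_pop above 0.015 m); the robot touches nothing.
It fails at once if the robot pushes on the button with more than 30 N (contact force between button and anything else above 30 N).
It fails at once if the lid or the latch under it is driven against the chest with more than 30 N (contact force between lid and chest above 30 N).
It fails at once if the handle is forced past its stop (value of joint handle_turn above 1.45 rad).
It fails at once if the lid is moved faster than 0.25 m/s (velocity of joint lid_slide above 0.25 m/s).
It fails at once if one of the things lying round the chest is moved by more than 20 mm (distance of any of tape_roll, petri_dish, lab_timer, forceps from where it was at the start of the episode above 0.02 m).
It also fails if it takes over 67 s, if anything falls off the work surface, if the arm or the gripper's body presses on something with over 40 N, if the wrist force passes 120 N, or if a joint passes its speed limit or range.

## Robot

A 6-joint arm with a two-finger parallel gripper is mounted at the origin on a cart in front of the work surface, level with it; the furniture and walls round the work are solid. World frame = base frame: x ahead of the robot, y to its left, z up, the work surface at z = 0. Lengths are in m, angles in rad, forces in N, time in s.
With the tool pointing down it reaches from about 0.3 to 0.775 m from the base axis. Payload 14.6 kg.
Tool frame: the origin (TCP) lies between the finger pads; the fingertips stand 14 mm ahead of it and the grasp point (between the pads) lies 5 mm behind it; z points along the fingers, y is the line along which they close (so a half turn about z gives the same grasp; the last joint's range is limited). The gripper opens to 94 mm and grips with 3 to 60 N. Pads are 16 mm wide; open, the fingers measure 119 mm over their backs; the gripper's body (75 mm by 177 mm) begins 78 mm behind the grasp point.
Start: joints at [1.117, 0.3, 1.521, -0, 1.321, -0.067], TCP at [0.207, 0.509, 0.219] pointing down, gripper open.
Joint ranges: [-3.03, 3.03], [-0.79, 2.21], [0.23, 2.52], [-1.04, 4.18], [0, 3.07], [-2.55, 2.55]. Speed limits (rad/s): [2.22, 2.22, 2.57, 3.14, 3.14, 3.14].

## Interface

Orientations are given as [roll, pitch, yaw] about the fixed x, y, z axes, in that order (R = Rz(yaw) Ry(pitch) Rx(roll)).
In Python, from station import ctrl gives the robot as it stands. The module is installed in compiled form; this text tells all that it offers.
- The arm moves only by the tool move_arm, never from a script. Its argument "targets" is a list of rows, each a list of 7 numbers: the opening, from -1 (shut) to 1 (fully open), then the shift along the tool's x, y, z in units of 50 mm (1.0 is 50 mm), then the turn, a rotation vector about the tool's x, y, z in rad. A call has 1 to 12 rows; each row is the pose to reach, as a shift and turn from the pose commanded when the call began, along the tool's axes at that moment; what a row does not reach only later rows make up. A row lasts 1/10 s, in which the tool goes at most 50 mm and 8.59 degrees, less where a joint would pass 70% of its speed; a pose out of reach is approached as far as the arm can. A call with a gripper value outside its range is refused whole. The fingers move at their own pace and stop on an object; "grip_force" is the grip in N (left out, the last holds). Time passes only in rows, so rows that repeat a pose let the fingers close. It gives the time, the measured TCP pose, the force, the opening and the grip force at its end, in the units of the state.
- ctrl.get_obs(): the state, without advancing time (a new reading comes with each control period).
- ctrl.camera(name): name is "side" or "top"; returns (picture, depth): 400x640x3 uint8, red, green, blue; 400x640 float32, m along the optical axis (not along the pixel's ray), 0 where there is no reading.
- ctrl.camera_params(name): a dict with "intrinsics" (3x3 intrinsics, pixels), "k1" (the pictures are not rectified: a ray, as slopes to the right and down, at radius r is drawn at 1 + k1 r^2 times it, then the intrinsics apply), "rvec" (rotation vector, rad) and "tvec" (3), from world to camera coordinates, as OpenCV has them. Camera axes: x right, y down, z forward; pixel columns grow to the right and rows downward; lengths in m; the calibration is good to about 2 mm. A picture is of the moment at which its call begins. camera_params takes no time and is no camera call.
- ctrl.hand_in(): hands the job in; it is judged then, once.
Trained networks look in the newest picture that a camera, given by its name, has taken for a name from the list of things; names that differ only in an ending like _2 or _b are one class to them, and where a whole thing is asked for, a point or a joint stands for the part that bears it (a point fixed in the world has none). Each returns a list of dicts, best first, with "score" (0 to 1); they miss things now and then, are a little off and sometimes report something else, mostly with a low value. They report only what shows in the picture. A call takes as long as a camera call.
- ctrl.cut_out(camera, target): "region" (400x640 bool, what is visible of it) and "point" ([column, row] in pixels, amid what is visible of it).
- ctrl.tip_of(camera, target): "point" ([column, row] in pixels: a listed point, or the origin of a listed thing).
The state is a dict: "time_s": time; "qpos": joint angles; "joint_vel": joint speeds; "tau": joint torques, N m; "ee_pos": TCP position; "eef_rot": TCP orientation; "force": force on the tool from outside, world axes, zero at the start; "moment": the same for the moment, N m; "grip_width": finger opening in m; "grip_force": force on a finger pad.
Only numpy, scipy, OpenCV 4.12 (cv2) and the standard library are available. Lean on these libraries where they do the work, as an engineer would, in place of code of your own. Each camera call takes 0.05 s, during which the arm holds its last target. There are 200 camera calls.

## Working session

There is one attempt and no reset: what is moved stays moved. The work goes in short steps, Python scripts to look and compute and a tool call to move; the robot and the scene stay as the last step left them, time stands still between calls to the robot, and variables do not carry over. Pictures are saved under pics/ and viewed, at most 10 in all, crops included, and the job is handed in when it is done.

Besides the shell and the picture viewer there is one more tool, called after ">>>" as name(argument=value, ...), one argument or row to a line, values as JSON. move_arm: Moves the arm, as the interface text tells. Its arguments: {"type":"object","properties":{"targets":{"type":"array"},"grip_force":{"type":"number"}},"required":["targets"]}

```bash
mkdir -p pics; cat > h.py <<'E'
import numpy as np, cv2
from station import ctrl
from scipy.spatial.transform import Rotation as R
def px2w(cam,uv,depth=None,z=None):
    p=ctrl.camera_params(cam);K=np.array(p["intrinsics"])
    d=cv2.undistortPoints(np.array([[uv]],float),K,np.array([p["k1"],0,0,0,0.]))[0,0]
    # forward model: distorted = (1+k1 r^2)*ray -> same as OpenCV k1
    M=cv2.Rodrigues(np.array(p["rvec"],float))[0];t=np.array(p["tvec"],float).ravel()
    ray=M.T@np.array([d[0],d[1],1.]);c=-M.T@t
    if z is not None: return c+ray*(z-c[2])/ray[2]
    return c+ray*depth
E
python3 - <<'E'
from h import *
o=ctrl.get_obs();print(o)
ims=[]
for c in("top","side"):
    im,d=ctrl.camera(c);np.save(f"/tmp/{c}.npy",d);ims.append(im)
    cv2.imwrite(f"pics/{c}0.png",im[...,::-1])
    for n in("button_top","lid","t_handle","chest"):
        for r in ctrl.tip_of(c,n)[:2]:
            u,v=r["point"];dd=d[int(np.clip(v,0,399)),int(np.clip(u,0,639))]
            print(c,n,round(r["score"],2),np.round([u,v]),px2w(c,(u,v),dd).round(4))
E
```

```text
{'time_s': 0.0, 'qpos': array([ 1.11736104e+00,  3.00440609e-01,  1.52157118e+00,  2.31254358e-05,
        1.32071020e+00, -6.66369593e-02]), 'joint_vel': array([ 0.00159429,  0.00319179,  0.00095598,  0.00012017, -0.00053994,
       -0.00252053]), 'tau': array([-1.97250342e-04, -5.31815171e+01, -3.52735591e+01,  7.08271447e-02,
        2.44565407e-02, -3.11419490e-05]), 'ee_pos': array([0.20738246, 0.50913943, 0.21890724]), 'eef_rot': array([-3.14046732e+00, -9.75494202e-05,  2.75478854e+00]), 'force': array([ 0.00747764, -0.20218331, -0.17183336]), 'moment': array([-0.00987689, -0.05347981,  0.0392638 ]), 'grip_force': 0.0, 'grip_width': 0.09402876065961327}
top button_top 0.51 [314. 220.] [0.5143 0.0563 0.131 ]
top button_top 0.25 [220. 245.] [0.4526 0.3696 0.0121]
top lid 0.96 [340. 223.] [ 0.5056 -0.0257  0.1203]
top t_handle 0.65 [339. 228.] [ 0.4909 -0.0204  0.1207]
top chest 0.81 [313. 224.] [0.5032 0.0578 0.1214]
side button_top 0.37 [288. 198.] [0.5157 0.045  0.1262]
side lid 0.7 [286. 211.] [ 0.5062 -0.0097  0.1215]
side t_handle 0.51 [285. 214.] [ 0.5034 -0.0237  0.1224]
side chest 0.65 [286. 232.] [ 0.5023 -0.0906  0.1186]
```

```bash
python3 - <<'E'
import cv2,numpy as np
a=cv2.imread("pics/top0.png")[150:310,200:440]
cv2.imwrite("pics/v1.png",cv2.resize(a,None,fx=3.3,fy=3.3,interpolation=3))
E
```

```text
(no output)
```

View pics/v1.png

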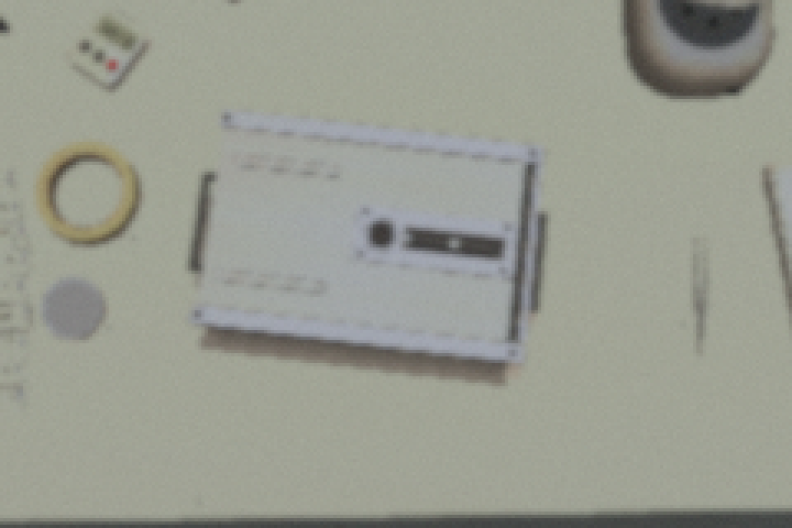

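View pics/side0.png

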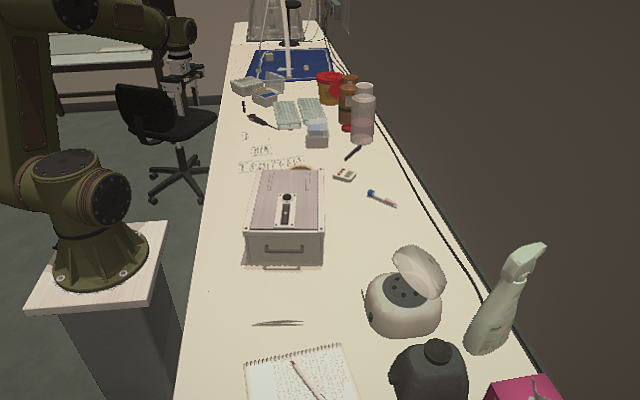

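The top crop shows the chest with its left end toward the left, the button at (315.5, 220.6), the handle centre dot at (338, 223.6) and four rail corners. The side view agrees. Next I'll work out the yaw and positions.

```bash
python3 - <<'E'
from h import *
f=lambda x,y:(200+(x+.5)/3.3-.5,150+(y+.5)/3.3-.5)
b=px2w("top",f(381,233),z=.130); h=px2w("top",f(455,243),z=.120)
c=[px2w("top",f(*p),z=.1225) for p in((227,118),(197,316),(535,152),(515,354))]
print(b,h,np.linalg.norm(b-h)); print(np.round(c,4),np.mean(c,0))
for a,d in((c[0],c[2]),(c[1],c[3]),(b,h)):
    v=a-d;print("yaw",np.arctan2(-v[0],v[1]),np.hypot(*v[:2]))
# fine: top depth cloud: points at rail height -> oriented rect; same for side
for cam in("top","side"):
    D=np.load(f"/tmp/{cam}.npy");P=[]
    p=ctrl.camera_params(cam);K=np.array(p["intrinsics"])
    vv,uu=np.nonzero(D>0)
    d=cv2.undistortPoints(np.stack([uu,vv],1)[:,None].astype(float),K,np.array([p["k1"],0,0,0,0.]))[:,0]
    M=cv2.Rodrigues(np.array(p["rvec"],float))[0];t=np.array(p["tvec"],float).ravel()
    P=(np.c_[d,np.ones(len(d))]*D[vv,uu][:,None]-t)@M
    m=(P[:,2]>.105)&(P[:,2]<.14)&(abs(P[:,0]-.5)<.2)&(abs(P[:,1]-.05)<.25)
    Q=P[m];r=cv2.minAreaRect((Q[:,:2]*1000).astype(np.float32));print(cam,m.sum(),r,np.median(Q[:,2]))
E
```

```text
[0.51361685 0.05171881 0.13      ] [ 0.5046285  -0.01664787  0.12      ] 0.06967634700755078
[[ 0.627   0.1958  0.1225]
 [ 0.4408  0.2214  0.1225]
 [ 0.5891 -0.094   0.1225]
 [ 0.4017 -0.0682  0.1225]] [0.51465182 0.06373094 0.1225    ]
yaw -0.13018831619505342 0.2922357855108842
yaw -0.13427006630553084 0.29225923560638306
yaw -0.13072293233749493 0.06895500947949051
top 6493 ((515.8521728515625, 61.13819885253906), (307.6321716308594, 205.5233154296875), 82.16014862060547) 0.11788196368986799
side 4943 ((513.6099853515625, 60.79430389404297), (311.2317199707031, 204.80503845214844), 82.56908416748047) 0.11716297310952443
```

```bash
cat >> h.py <<'E'
def go(pos,yaw=np.pi/2-.132):
    o=ctrl.get_obs();A=R.from_euler("xyz",o["eef_rot"]);B=R.from_euler("xyz",[np.pi,0,yaw])
    print("shift/50mm",(A.inv().apply(np.array(pos)-o["ee_pos"])/.05).round(3),"rot",(A.inv()*B).as_rotvec().round(3))
E
python3 -c "
from h import *
go([.5135,.050,.19])"
```

```text
shift/50mm [-9.134 -6.199  0.589] rot [-0.     0.     1.316]
```

>>> move_arm(
  targets=[
    [-1,-0.76,-0.52,0,0,0,0.11],
    [-1,-1.52,-1.03,0,0,0,0.22],
    [-1,-2.28,-1.55,0,0,0,0.33],
    [-1,-3.04,-2.07,0,0,0,0.44],
    [-1,-3.8,-2.58,0,0,0,0.55],
    [-1,-4.57,-3.1,0,0,0,0.66],
    [-1,-5.33,-3.62,0,0,0,0.77],
    [-1,-6.09,-4.13,0,0,0,0.88],
    [-1,-6.85,-4.65,0,0,0,0.99],
    [-1,-7.61,-5.17,0.2,0,0,1.1],
    [-1,-8.37,-5.68,0.4,0,0,1.21],
    [-1,-9.13,-6.2,0.59,0,0,1.316],
  ],
  grip_force=10,
)

```text
time_s: 1.7
ee_pos: [0.5141, 0.0482, 0.1897]
eef_rot: [3.141, -0.0, 1.434]
force: [0.5, 1.3, 0.6]
grip_width: 0.0022
grip_force: 0.0
```

>>> move_arm(
  targets=[
    [-1,0,0,0,0,0,0],
    [-1,0,0,0,0,0,0],
    [-1,0,0,0,0,0,0],
  ],
)

```text
time_s: 2.0
ee_pos: [0.513, 0.0508, 0.1902]
eef_rot: [3.141, -0.0, 1.44]
force: [-0.2, 0.4, 0.3]
grip_width: 0.0002
grip_force: 0.0
```

```bash
python3 - <<'E'
from h import *
o=ctrl.get_obs();print(o["ee_pos"],o["eef_rot"],o["force"],o["grip_width"])
go([.5135,.050,.15])
im,d=ctrl.camera("side");im=np.ascontiguousarray(im[130:280,190:390])
cv2.imwrite("pics/v2.png",cv2.resize(im[...,::-1],None,fx=4,fy=4,interpolation=3))
E
```

```text
[0.51303238 0.05078012 0.19023078] [ 3.14132719e+00 -1.62492794e-04  1.44035425e+00] [-0.20592461  0.36057322  0.29235696] 0.00017157805723213887
shift/50mm [-0.014  0.011  0.805] rot [ 0.    -0.     0.002]
```

View pics/v2.png

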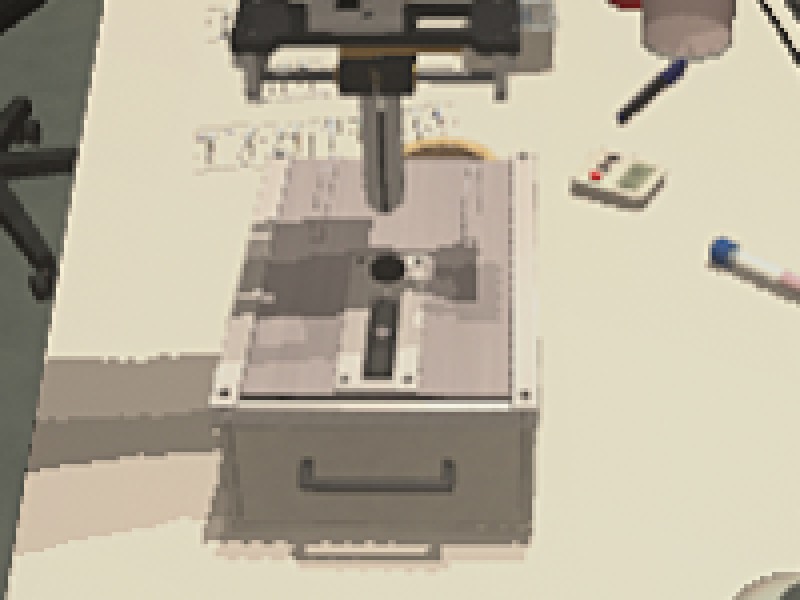

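The side crop shows the closed fingertips at (385, 205), in line with the button at (388, 268). I'll go down to just above it, then press in small steps.

>>> move_arm(
  targets=[
    [-1,0,0,0.2,0,0,0],
    [-1,0,0,0.4,0,0,0],
    [-1,0,0,0.6,0,0,0],
    [-1,0,0,0.75,0,0,0],
    [-1,0,0,0.85,0,0,0],
    [-1,0,0,0.88,0,0,0],
    [-1,0,0,0.88,0,0,0],
  ],
)

```text
time_s: 2.75
ee_pos: [0.5133, 0.0501, 0.1458]
eef_rot: [-3.141, 0.0, 1.439]
force: [0.0, -0.3, -0.7]
grip_width: 0.0005
grip_force: 0.0
```

>>> move_arm(
  targets=[
    [-1,0,0,0.02,0,0,0],
    [-1,0,0,0.04,0,0,0],
    [-1,0,0,0.06,0,0,0],
    [-1,0,0,0.06,0,0,0],
  ],
)

```text
time_s: 3.15
ee_pos: [0.5135, 0.0501, 0.1433]
eef_rot: [3.141, -0.0, 1.439]
force: [-1.5, -0.3, 3.5]
grip_width: 0.0003
grip_force: 2.0
```

>>> move_arm(
  targets=[
    [-1,0,0,0.02,0,0,0],
    [-1,0,0,0.04,0,0,0],
    [-1,0,0,0.06,0,0,0],
    [-1,0,0,0.06,0,0,0],
  ],
)

```text
time_s: 3.55
ee_pos: [0.5135, 0.05, 0.1404]
eef_rot: [3.141, -0.0, 1.439]
force: [-0.7, 0.3, 6.1]
grip_width: 0.0005
grip_force: 3.0
```

>>> move_arm(
  targets=[
    [-1,0,0,0.015,0,0,0],
    [-1,0,0,0.03,0,0,0],
    [-1,0,0,0.03,0,0,0],
  ],
)

```text
time_s: 3.85
ee_pos: [0.5135, 0.05, 0.139]
eef_rot: [3.141, -0.0, 1.439]
force: [-2.5, 0.4, 7.8]
grip_width: 0.0004
grip_force: 3.7
```

>>> move_arm(
  targets=[
    [-1,0,0,0.01,0,0,0],
    [-1,0,0,0.016,0,0,0],
    [-1,0,0,0.016,0,0,0],
  ],
)

```text
time_s: 4.15
ee_pos: [0.5135, 0.05, 0.1383]
eef_rot: [3.141, -0.0, 1.439]
force: [-1.9, -0.7, 8.2]
grip_width: 0.0003
grip_force: 4.1
```

```bash
python3 - <<'E'
from h import *
im,d=ctrl.camera("side");im=np.ascontiguousarray(im[160:260,210:350])
cv2.imwrite("pics/v3.png",cv2.resize(im[...,::-1],None,fx=5,fy=5,interpolation=3))
E
```

```text
(no output)
```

View pics/v3.png

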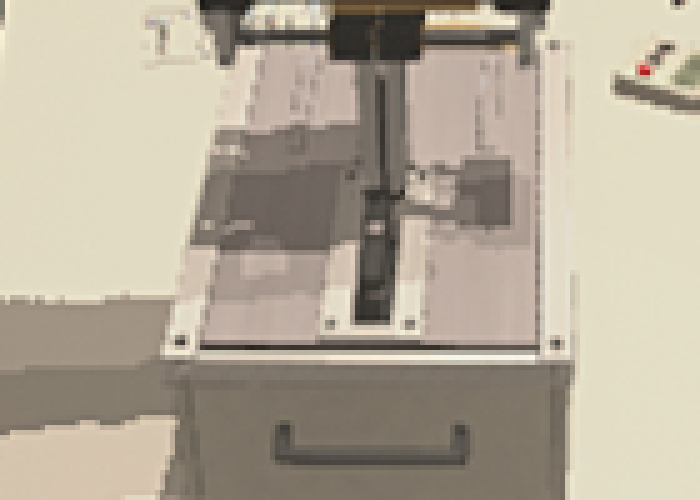

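The dot on the bar has moved up from row 212.5 to about row 205.6, at (285.4, 205.6), so the handle has sprung out. I'll retreat, open the gripper, and measure the bar.

>>> move_arm(
  targets=[
    [-1,0,0,-0.2,0,0,0],
    [-1,0,0,-0.5,0,0,0],
    [-1,0,0,-0.9,0,0,0],
    [1,0,0,-1.2,0,0,0],
    [1,0,0,-1.2,0,0,0],
    [1,0,0,-1.2,0,0,0],
  ],
)

```text
time_s: 4.8
ee_pos: [0.5131, 0.0501, 0.1973]
eef_rot: [-3.141, -0.0, 1.439]
force: [0.2, 0.2, 0.6]
grip_width: 0.021
grip_force: 0.0
```

```bash
python3 - <<'E'
from h import *
im,d=ctrl.camera("side")
r=ctrl.cut_out("side","t_handle")[:1]
for q in r:
    m=q["region"];vv,uu=np.nonzero(m);P=np.array([px2w("side",(u,v),d[v,u]) for u,v in zip(uu,vv) if d[v,u]>0])
    Q=P[P[:,2]>.138];print(q["score"],len(P),len(Q),np.median(P[:,2]));
    if len(Q)>5: print(cv2.minAreaRect((Q[:,:2]*1000).astype(np.float32)),Q.mean(0))
print("dot",px2w("side",(285.4,205.6),z=.147))
im=np.ascontiguousarray(im[160:260,210:350])
cv2.imwrite("pics/v4.png",cv2.resize(im[...,::-1],None,fx=5,fy=5,interpolation=3))
E
```

```text
0.66 122 101 0.14427241007856068
((503.0840759277344, -17.25615692138672), (78.47004699707031, 13.862215995788574), 82.18544006347656) [ 0.50259631 -0.02371823  0.14460339]
dot [ 0.50593425 -0.01954768  0.147     ]
```

View pics/v4.png

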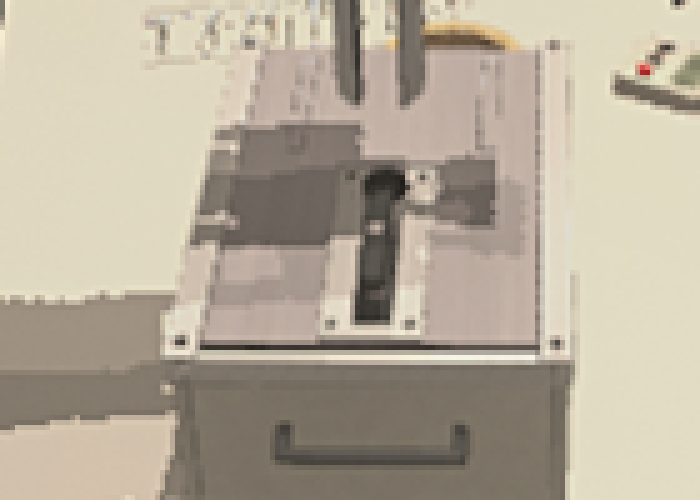

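The bar stands out as a 78 x 14 mm rectangle centred at (0.503, -0.017), which matches its size and the computed position.

```bash
python3 -c "
from h import *
go([.5043,-.018,.141])"
```

```text
shift/50mm [-1.371  0.01   1.115] rot [-0.001  0.    -0.   ]
```

>>> move_arm(
  targets=[
    [0.2,-0.4,0,0,0,0,0],
    [0.2,-0.8,0,0,0,0,0],
    [0.2,-1.2,0.01,0,0,0,0],
    [0.2,-1.37,0.01,0.2,0,0,0],
    [0.2,-1.37,0.01,0.5,0,0,0],
    [0.2,-1.37,0.01,0.8,0,0,0],
    [0.2,-1.37,0.01,1.0,0,0,0],
    [0.2,-1.37,0.01,1.1,0,0,0],
    [0.2,-1.37,0.01,1.115,0,0,0],
  ],
)

```text
time_s: 5.8
ee_pos: [0.5046, -0.0177, 0.1412]
eef_rot: [-3.14, 0.0, 1.439]
force: [0.4, -0.6, 0.8]
grip_width: 0.0565
grip_force: 0.0
```

>>> move_arm(
  targets=[
    [-0.3,0,0,0,0,0,0],
    [-0.5,0,0,0,0,0,0],
    [-0.6,0,0,0,0,0,0],
    [-0.7,0,0,0,0,0,0],
    [-1,0,0,0,0,0,0],
    [-1,0,0,0,0,0,0],
    [-1,0,0,0,0,0,0],
  ],
  grip_force=10,
)

```text
time_s: 6.5
ee_pos: [0.5036, -0.0178, 0.1415]
eef_rot: [-3.138, 0.0, 1.439]
force: [-8.2, 1.0, 2.4]
grip_width: 0.0139
grip_force: 10.0
```

Gripped at 13.9 mm. The 8 N side force means I'm about 1 mm too far back, so I'll shift and then firm up the grip.

>>> move_arm(
  targets=[
    [-1,0,-0.015,0,0,0,0],
    [-1,0,-0.025,0,0,0,0],
    [-1,0,-0.025,0,0,0,0],
    [-1,0,-0.025,0,0,0,0],
    [-1,0,-0.025,0,0,0,0],
  ],
  grip_force=40,
)

```text
time_s: 7.0
ee_pos: [0.5035, -0.0177, 0.142]
eef_rot: [-3.142, -0.0, 1.439]
force: [-2.4, 0.7, 2.5]
grip_width: 0.0137
grip_force: 40.0
```

>>> move_arm(
  targets=[
    [-1,-0.02,0,0,0,0,0],
    [-1,-0.04,0,0,0,0,0],
    [-1,-0.06,0,0,0,0,0],
    [-1,-0.06,0,0,0,0,0],
  ],
)

```text
time_s: 7.4
ee_pos: [0.5032, -0.0199, 0.1419]
eef_rot: [3.142, -0.002, 1.439]
force: [-1.6, 7.1, 3.8]
grip_width: 0.0137
grip_force: 40.0
```

>>> move_arm(
  targets=[
    [-1,-0.015,0,0,0,0,0],
    [-1,-0.03,0,0,0,0,0],
    [-1,-0.04,0,0,0,0,0],
    [-1,-0.04,0,0,0,0,0],
  ],
)

```text
time_s: 7.8
ee_pos: [0.503, -0.0215, 0.142]
eef_rot: [3.142, -0.002, 1.439]
force: [-1.1, 10.5, 3.3]
grip_width: 0.0135
grip_force: 40.0
```

>>> move_arm(
  targets=[
    [-1,-0.01,0,0,0,0,0],
    [-1,-0.02,0,0,0,0,0],
    [-1,-0.02,0,0,0,0,0],
  ],
)

```text
time_s: 8.1
ee_pos: [0.503, -0.0221, 0.142]
eef_rot: [3.141, -0.003, 1.439]
force: [-0.8, 14.2, 2.5]
grip_width: 0.0135
grip_force: 40.0
```

14 N after 4.4 mm, so the lid is home. Now I turn the handle while pushing.

>>> move_arm(
  targets=[
    [-1,0,0,0,0,0,0.05],
    [-1,0,0,0,0,0,0.1],
    [-1,0,0,0,0,0,0.15],
    [-1,0,0,0,0,0,0.2],
    [-1,0,0,0,0,0,0.2],
  ],
)

```text
time_s: 8.6
ee_pos: [0.5027, -0.022, 0.1419]
eef_rot: [-3.141, -0.003, 1.238]
force: [-1.6, 14.5, 2.7]
grip_width: 0.0136
grip_force: 40.0
```

```bash
python3 -c "
from h import *
o=ctrl.get_obs();print(o['eef_rot'],o['force'],o['moment'])"
```

```text
[-3.14050355e+00 -2.81786041e-03  1.23752350e+00] [-1.57127556 14.50304599  2.68775742] [2.61776357 0.47643063 0.04046716]
```

>>> move_arm(
  targets=[
    [-1,0,0,0,0,0,0.07],
    [-1,0,0,0,0,0,0.14],
    [-1,0,0,0,0,0,0.21],
    [-1,0,0,0,0,0,0.28],
    [-1,0,0,0,0,0,0.35],
    [-1,0,0,0,0,0,0.35],
  ],
)

```text
time_s: 9.2
ee_pos: [0.5024, -0.0218, 0.1417]
eef_rot: [-3.139, -0.002, 0.887]
force: [-3.5, 15.9, 2.1]
grip_width: 0.0137
grip_force: 40.0
```

>>> move_arm(
  targets=[
    [-1,0.01,-0.006,0,0,0,0.06],
    [-1,0.017,-0.01,0,0,0,0.12],
    [-1,0.017,-0.01,0,0,0,0.18],
    [-1,0.017,-0.01,0,0,0,0.24],
    [-1,0.017,-0.01,0,0,0,0.3],
    [-1,0.017,-0.01,0,0,0,0.36],
    [-1,0.017,-0.01,0,0,0,0.42],
    [-1,0.017,-0.01,0,0,0,0.42],
  ],
)

```text
time_s: 10.0
ee_pos: [0.5022, -0.0213, 0.1415]
eef_rot: [-3.138, 0.001, 0.467]
force: [-6.5, 11.0, 2.7]
grip_width: 0.0138
grip_force: 40.0
```

```bash
python3 -c "
from h import *
o=ctrl.get_obs();print(o['eef_rot'],o['force'],o['moment'])"
```

```text
[-3.13828526e+00  7.28395903e-04  4.67298775e-01] [-6.4944595  10.9755551   2.70997139] [2.27655955 1.2969731  0.1143752 ]
```

>>> move_arm(
  targets=[
    [-1,-0.006,-0.004,0,0,0,0.06],
    [-1,-0.0115,-0.008,0,0,0,0.12],
    [-1,-0.0115,-0.008,0,0,0,0.18],
    [-1,-0.0115,-0.008,0,0,0,0.24],
    [-1,-0.0115,-0.008,0,0,0,0.3],
    [-1,-0.0115,-0.008,0,0,0,0.34],
    [-1,-0.0115,-0.008,0,0,0,0.36],
    [-1,-0.0115,-0.008,0,0,0,0.36],
  ],
)

```text
time_s: 10.8
ee_pos: [0.502, -0.021, 0.1418]
eef_rot: [-3.139, 0.0, 0.109]
force: [-3.4, 14.2, 3.2]
grip_width: 0.014
grip_force: 40.1
```

```bash
python3 - <<'E'
from h import *
o=ctrl.get_obs();print(o['eef_rot'],o['force'],o['moment'])
im,d=ctrl.camera("side")
im=np.ascontiguousarray(im[160:260,210:350])
cv2.imwrite("pics/v5.png",cv2.resize(im[...,::-1],None,fx=5,fy=5,interpolation=3))
E
```

```text
[-3.13871306e+00  1.98901415e-04  1.08744191e-01] [-3.35819335 14.19268873  3.160165  ] [2.59737918 0.7227282  0.16011656]
```

View pics/v5.png

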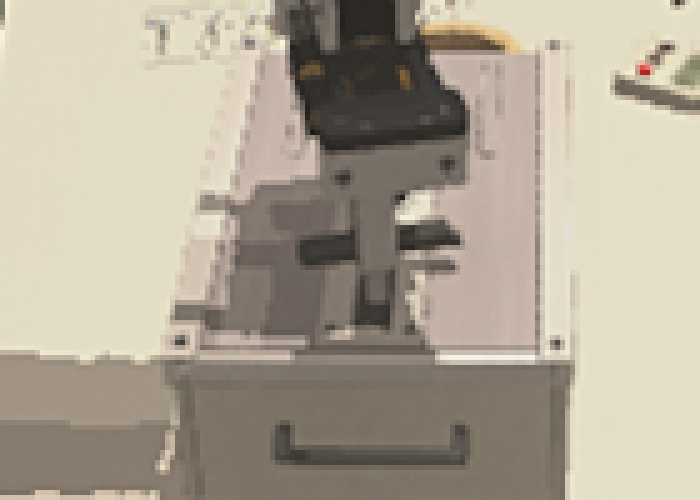

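The bar now lies across the lid, from (300, 245) to (460, 235), turned about 1.33 rad. I'll draw the lid left gently while holding the turn.

>>> move_arm(
  targets=[
    [-1,0.006,-0.024,0,0,0,0],
    [-1,0.012,-0.049,0,0,0,0],
    [-1,0.018,-0.073,0,0,0,0],
    [-1,0.024,-0.097,0,0,0,0],
    [-1,0.036,-0.146,0,0,0,0],
    [-1,0.048,-0.194,0,0,0,0],
    [-1,0.06,-0.243,0,0,0,0],
    [-1,0.072,-0.291,0,0,0,0],
    [-1,0.084,-0.34,0,0,0,0],
    [-1,0.095,-0.388,0,0,0,0],
    [-1,0.095,-0.388,0,0,0,0],
  ],
)

```text
time_s: 11.95
ee_pos: [0.5046, -0.0026, 0.1418]
eef_rot: [-3.141, 0.001, 0.109]
force: [-4.6, 1.3, 2.6]
grip_width: 0.0133
grip_force: 40.0
```

>>> move_arm(
  targets=[
    [-1,0.014,-0.058,0,0,0,0],
    [-1,0.034,-0.146,0,0,0,0],
    [-1,0.06,-0.26,0,0,0,0],
    [-1,0.086,-0.375,0,0,0,0],
    [-1,0.113,-0.49,0,0,0,0],
    [-1,0.14,-0.61,0,0,0,0],
    [-1,0.167,-0.725,0,0,0,0],
    [-1,0.194,-0.84,0,0,0,0],
    [-1,0.22,-0.955,0,0,0,0],
    [-1,0.245,-1.06,0,0,0,0],
    [-1,0.26,-1.12,0,0,0,0],
    [-1,0.26,-1.12,0,0,0,0],
  ],
)

```text
time_s: 13.15
ee_pos: [0.5123, 0.0551, 0.142]
eef_rot: [-3.141, -0.002, 0.109]
force: [5.2, 1.2, -0.8]
grip_width: 0.0138
grip_force: 40.0
```

>>> move_arm(
  targets=[
    [-1,0.02,-0.058,0,0,0,0],
    [-1,0.045,-0.146,0,0,0,0],
    [-1,0.074,-0.26,0,0,0,0],
    [-1,0.102,-0.375,0,0,0,0],
    [-1,0.13,-0.49,0,0,0,0],
    [-1,0.16,-0.61,0,0,0,0],
    [-1,0.188,-0.725,0,0,0,0],
    [-1,0.217,-0.84,0,0,0,0],
    [-1,0.245,-0.955,0,0,0,0],
    [-1,0.27,-1.05,0,0,0,0],
    [-1,0.296,-1.16,0,0,0,0],
    [-1,0.296,-1.16,0,0,0,0],
  ],
)

```text
time_s: 14.35
ee_pos: [0.5205, 0.1147, 0.142]
eef_rot: [-3.141, -0.001, 0.109]
force: [5.4, 1.0, 1.0]
grip_width: 0.0137
grip_force: 40.0
```

>>> move_arm(
  targets=[
    [-1,0.01,-0.03,0,0,0,0],
    [-1,0.02,-0.06,0,0,0,0],
    [-1,0.028,-0.09,0,0,0,0],
    [-1,0.035,-0.115,0,0,0,0],
    [-1,0.035,-0.115,0,0,0,0],
  ],
)

```text
time_s: 14.85
ee_pos: [0.5212, 0.1198, 0.142]
eef_rot: [-3.141, -0.0, 0.109]
force: [4.2, -0.4, 2.4]
grip_width: 0.0134
grip_force: 40.0
```

>>> move_arm(
  targets=[
    [-1,0.005,-0.02,0,0,0,0],
    [-1,0.009,-0.035,0,0,0,0],
    [-1,0.009,-0.035,0,0,0,0],
  ],
)

```text
time_s: 15.15
ee_pos: [0.5215, 0.1213, 0.1419]
eef_rot: [-3.142, -0.0, 0.109]
force: [3.4, -2.3, 2.3]
grip_width: 0.0135
grip_force: 40.0
```

>>> move_arm(
  targets=[
    [-1,0.004,-0.015,0,0,0,0],
    [-1,0.004,-0.015,0,0,0,-0.1],
    [-1,0.004,-0.015,0,0,0,-0.22],
    [-1,0.004,-0.015,0,0,0,-0.34],
    [-1,0.004,-0.015,0,0,0,-0.46],
    [-1,0.004,-0.015,0,0,0,-0.58],
    [-1,0.004,-0.015,0,0,0,-0.7],
    [-1,0.004,-0.015,0,0,0,-0.82],
    [-1,0.004,-0.015,0,0,0,-0.94],
    [-1,0.004,-0.015,0,0,0,-1.06],
    [-1,0.004,-0.015,0,0,0,-1.18],
    [-1,0.004,-0.015,0,0,0,-1.3],
  ],
)

```text
time_s: 16.35
ee_pos: [0.5225, 0.1218, 0.1421]
eef_rot: [3.139, -0.0, 1.413]
force: [10.7, -4.0, -2.1]
grip_width: 0.0139
grip_force: 40.0
```

>>> move_arm(
  targets=[
    [-1,0,0,0,0,0,0],
    [-0.5,0,0,0,0,0,0],
    [-0.3,0,0,0,0,0,0],
    [0,0,0,0,0,0,0],
    [0.2,0,0,0,0,0,0],
    [0.2,0,0,0,0,0,0],
    [0.2,0,0,0,0,0,0],
  ],
)

```text
time_s: 17.05
ee_pos: [0.5215, 0.122, 0.1418]
eef_rot: [-3.141, -0.0, 1.409]
force: [1.8, -0.3, 1.1]
grip_width: 0.0552
grip_force: 0.0
```

>>> move_arm(
  targets=[
    [0.2,0,0,-0.15,0,0,0],
    [0.2,0,0,-0.45,0,0,0],
    [0.2,0,0,-0.9,0,0,0],
    [0.2,0,0,-1.4,0,0,0],
    [0.2,-0.7,-1,-1.8,0,0,0],
    [0.2,-1.4,-1.8,-2,0,0,0],
    [0.2,-2,-2,-2,0,0,0],
    [0.2,-2,-2,-2,0,0,0],
  ],
)

```text
time_s: 17.85
ee_pos: [0.4047, 0.0373, 0.2435]
eef_rot: [3.139, 0.0, 1.407]
force: [0.7, 0.1, 0.4]
grip_width: 0.0562
grip_force: 0.0
```

```bash
python3 - <<'E'
from h import *
o=ctrl.get_obs();print(o['ee_pos'],o['force'])
im,d=ctrl.camera("side")
r=ctrl.cut_out("side","t_handle")[:1]
for q in r:
    m=q["region"];vv,uu=np.nonzero(m);P=np.array([px2w("side",(u,v),d[v,u]) for u,v in zip(uu,vv) if d[v,u]>0])
    Q=P[P[:,2]>.138];print(q["score"],len(Q),cv2.minAreaRect((Q[:,:2]*1000).astype(np.float32)) if len(Q)>5 else "")
im=np.ascontiguousarray(im[120:280,190:390])
cv2.imwrite("pics/v6.png",cv2.resize(im[...,::-1],None,fx=3.7,fy=3.7,interpolation=3))
E
```

```text
[0.40468884 0.03727014 0.24350527] [0.69967039 0.12074361 0.36625748]
0.42 70 ((521.2012329101562, 115.76608276367188), (71.44476318359375, 13.618697166442871), 80.77874755859375)
```

View pics/v6.png

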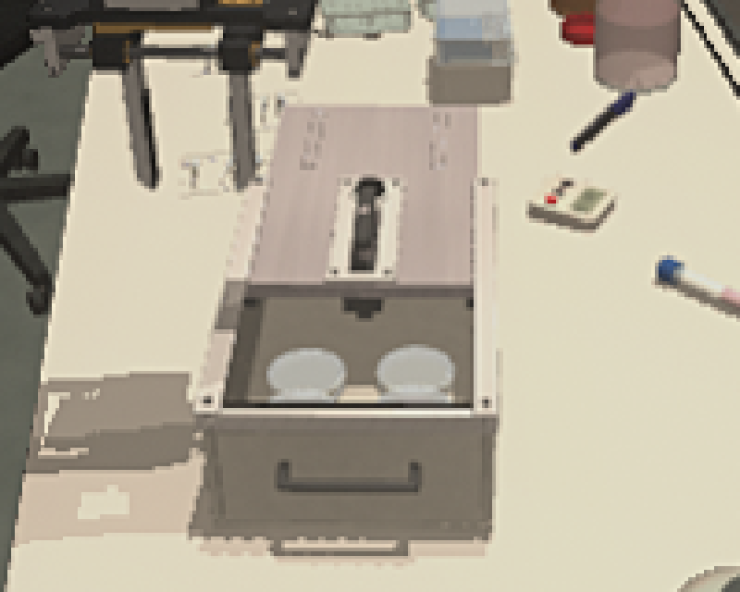

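The lid is open, with the dishes visible at (306, 372) and (415, 370). The handle is out and the gripper is clear. The tool's travel puts the slide at about 144 mm.

```bash
python3 -c "
from station import ctrl
print(ctrl.hand_in())"
```

```text
the job is handed in; nothing more can be done
None
```

The chest is open and the job is handed in: the lid is about 144 mm along its 145 mm slide (from the tool's travel), the T-handle is out, and the gripper is clear. The judge's verdict was not shown.

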